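# Find the full tub of tile clips by weight and slide it into the van's retaining bay

## Robot

A 6-joint arm with a two-finger parallel gripper is mounted at the origin on the work surface. World frame = base frame: x ahead of the robot, y to its left, z up, the work surface at z = 0. Lengths are in m, angles in rad, forces in N, time in s.
With the tool pointing down it reaches from about 0.425 to 0.95 m from the base axis. Payload 14.7 kg.
Tool frame: the origin (TCP) lies at the very end of the fingers, on their centre line; the grasp point (between the pads) lies 19 mm behind it; z points along the fingers, x is the direction in which the jaws open and shut, and the axes are right-handed (so a half turn about z gives the same grasp; the last joint's range is limited). The gripper opens to 85 mm and grips with 20 to 120 N. Pads are 22 mm wide; open, the fingers measure 114 mm over their backs; the gripper's body (76 mm by 85 mm) begins 54 mm behind the grasp point. The pads swing forward as they close: fully open they stand 13 mm farther back than shut.
Start: joints at [-0.047, 0.48, 1.596, -0, 1.065, -0.047], TCP at [0.65, 0, 0.231] pointing down, gripper open.
Joint ranges: [-2.75, 2.75], [-0.82, 2.05], [0.23, 2.67], [-1.56, 4.7], [0.09, 2.69], [-2.92, 2.92]. Speed limits (rad/s): [1.89, 1.89, 2.39, 3.01, 3.01, 3.01].

## Interface

Orientations are given as a rotation vector (axis times angle).
In Python, from cell import state, eyes, order gives the robot as it stands. The module is installed in compiled form; this text tells all that it offers.
- The arm moves only by the tool jog_arm, never from a script. Its argument "series" is a list of rows, each a list of 7 numbers: the shift along the tool's x, y, z in mm, then the turn, a rotation vector about the tool's x, y, z in rad, then the opening, from 0 (shut) to 1 (fully open). A call has 1 to 12 rows; each row shifts and turns the pose as measured when the row begins, along the tool's axes as they then stand; what a row does not reach is not made up. A row lasts 1/10 s, in which the tool goes at most 50 mm and 8.59 degrees, less where a joint would pass 70% of its speed; a pose out of reach is approached as far as the arm can. A call with a gripper value outside its range is refused whole. The fingers move at their own pace and stop on an object; "squeeze" is the grip in N (left out, the last holds). Time passes only in rows, so rows that do not move let the fingers close. It gives the time, the measured TCP pose, the force and the opening at its end, in the units of the state.
- state(): the state, without advancing time (a new reading comes with each control period).
- eyes.camera(name): name is "scene" or "side" or "wrist"; returns a dict with "img" (420x560x3 uint8, red, green, blue), "fx", "fy", "cx", "cy" (pixels), "dist" ([k1, k2, p1, p2, k3] as OpenCV has them; the pictures are not rectified), "origin" and "orientation" of the camera in the world; the wrist camera has in their place "T_tool_cam" (4x4, takes a point from camera to tool coordinates, whose origin is the TCP and whose axes are the tool frame's). Camera axes: x right, y down, z forward; pixel columns grow to the right and rows downward; lengths in m; the calibration is good to about 2 mm. A picture is of the moment at which its call begins: read the wrist's pose just before it. There is no depth.
- order.job_done(): hands the job in, once; it reports no verdict.
The state is a dict: "time": time; "joint_positions": joint angles; "qd": joint speeds; "tau": joint torques, N m; "tool_pos": TCP position; "ee_rot": TCP orientation; "contact_force": force on the tool from outside, world axes, zero at the start; "moment": the same for the moment, N m; "finger_gap": finger opening in m.
Only numpy, scipy, OpenCV 4.12 (cv2) and the standard library are available. Lean on these libraries where they do the work, as an engineer would, in place of code of your own. Each camera call takes 0.05 s, during which the arm holds its last target. There are 200 camera calls.

## Task

One of the two closed tubs is full of tile clips and one is nearly empty: lift the blue-lidded tub clear of the shelf (a good 5 cm, for about a second), set it back down and let go, then lift the grey-lidded one likewise, and feel which is heavier. Slide the heavier tub along the shelf into the pine bay, its foot flange under the lips, press it gently home against the rubber buffer (about 5 newtons for half a second, never over 16 newtons against the bay), and leave it there, let go and resting against the buffer; leave the lighter tub standing on the shelf away from the bay. Set the tubs down softly, keep them upright, and leave the float, trowel, nipper and wedge alone.

Things in the scene. Friction and masses are not known exactly. Their poses are not given: they have to be found in the camera images.
- blue_tub: closed black tub, blue lid that stays shut. Foot flange 90 (x) x 76 (y) x 7 mm; above it the body is 78 (x) x 56 (y) mm, lid top 86 mm up. Origin: centre of the underside, z up, x along the long side; same when turned half round. Grasp across y, about 60 mm up. Contents hidden, rattling a little: weight 0.25 to 0.75 kg, the full tub at least 0.2 kg heavier.
- grey_tub: closed black tub, grey lid that stays shut. Foot flange 90 (x) x 76 (y) x 7 mm; above it the body is 78 (x) x 56 (y) mm, lid top 86 mm up. Origin: centre of the underside, z up, x along the long side; same when turned half round. Grasp across y, about 60 mm up. Contents hidden, rattling a little: weight 0.25 to 0.75 kg, the full tub at least 0.2 kg heavier.
- bay: Pale pine bay fixed to the shelf, the shelf its floor. Origin on the shelf, on its centre line; x runs from its open mouth inward. Rails x = -60 to +95 mm, 81 mm apart. At the inner end a block 30 mm high with a black sprung rubber buffer, 3 N per mm, up to 9 mm. Its depth differs each time and is not measured: buffer face at x = 40 to 60 mm, the tub's centre 45 mm before it. Feel for it.
- bay_mouth (a point): Mouth of the bay, on the shelf at bay x = -60 mm, y = 0. From here inward each rail has a lip (underside 11, top 17 mm above the shelf, inner edge 32.5 mm from the centre line), so a tub enters only by sliding in with its flange on the shelf under the lips. Outside the mouth, 11 mm high guides without lips flare to a 100 mm gap at bay x = -90 mm.
- shelf: the plywood shelf (work surface), top at z = 0
- float: grey rubber grout float, 220 x 90 mm, 73 mm high with its black handle; loose; origin under its centre. Leave alone
- trowel: notched steel trowel with red grip, 270 x 112 mm, 70 mm high, lying flat; loose; origin under its middle. Leave alone
- wedge: orange plastic levelling wedge 54 x 24 x 16 mm; loose; origin under its centre. Leave alone
- nipper: chrome tile nipper with red handles, about 220 x 80 mm, 16 mm high, lying against a pine batten with its jaws open; loose; origin near its hinge, underside. Leave alone
Things that resemble listed ones, but are neither listed nor needed, are in the scene too. Leave any red look-alike of the blue_tub alone.

How it is judged:
On the way, in this order (a step that is already met when the one before it is completed fails the run):
1. the blue-lidded tub is held clear of the shelf (at least 30 mm) (height (world z) of blue_tub above 0.03 m), for 0.4 s.
2. the blue-lidded tub stands on the shelf again, let go (height (world z) of blue_tub below 0.004 m and angle between blue_tub's own z axis and vertical below 0.05 rad and contact force between blue_tub and the fingers below 0.1 N), for 0.2 s.
3. the grey-lidded tub is held clear of the shelf (at least 30 mm) (height (world z) of grey_tub above 0.03 m), for 0.4 s.
4. a tub, in the bay, is pressed against the buffer with more than 1.5 N (((contact force between blue_tub and bay above 1.5 N and x of blue_tub in the frame of bay above -0.009 m and height (world z) of blue_tub below 0.006 m) or (contact force between grey_tub and bay above 1.5 N and x of grey_tub in the frame of bay above -0.009 m and height (world z) of grey_tub below 0.006 m))), for 0.2 s.
At the end, for the whole second after the job is handed in: The heavier tub rests flat on the shelf in the bay with its full weight (over 4.6 N), against the buffer (over 0.3 N), centre past bay x = -9 mm, within 6 mm of the centre line and 0.08 rad of its direction; the lighter tub stands upright on the shelf over 130 mm from the bay origin; both still (((contact force between blue_tub and bay above 0.3 N and x of blue_tub in the frame of bay above -0.009 m and y of blue_tub in the frame of bay between -0.006 and 0.006 m and angle between the x axis of blue_tub and the x axis of bay, either way round below 0.08 rad and angle between each of blue_tub, grey_tub's own z axis and vertical below 0.05 rad and height (world z) of each of blue_tub, grey_tub below 0.004 m and linear speed of each of blue_tub, grey_tub below 0.02 m/s and contact force between blue_tub and shelf above 4.6 N and height (world z) of grey_tub above -0.004 m and horizontal distance between grey_tub and bay above 0.13 m) or (contact force between grey_tub and bay above 0.3 N and x of grey_tub in the frame of bay above -0.009 m and y of grey_tub in the frame of bay between -0.006 and 0.006 m and angle between the x axis of grey_tub and the x axis of bay, either way round below 0.08 rad and angle between each of grey_tub, blue_tub's own z axis and vertical below 0.05 rad and height (world z) of each of grey_tub, blue_tub below 0.004 m and linear speed of each of grey_tub, blue_tub below 0.02 m/s and contact force between grey_tub and shelf above 4.6 N and height (world z) of blue_tub above -0.004 m and horizontal distance between blue_tub and bay above 0.13 m))); the robot touches nothing.
It fails at once if a tub pushes on the bay with more than 16 N (contact force between any of blue_tub, grey_tub and bay above 16 N).
It fails at once if a tub is dropped or slammed (within 10 mm of the shelf, faster than 0.25 m/s when not held or 0.5 m/s when held) ((height (world z) of blue_tub below 0.01 m and linear speed of blue_tub above 0.25 m/s and (contact force between blue_tub and the fingers below 1 N or linear speed of blue_tub above 0.5 m/s)) or (height (world z) of grey_tub below 0.01 m and linear speed of grey_tub above 0.25 m/s and (contact force between grey_tub and the fingers below 1 N or linear speed of grey_tub above 0.5 m/s))).
It fails at once if a tub is tipped over 0.5 rad (angle between any of blue_tub, grey_tub's own z axis and vertical above 0.5 rad).
It fails at once if the float, trowel, wedge or nipper is moved over 20 mm (distance of any of float, trowel, wedge, nipper from where it was at the start of the episode above 0.02 m).
It also fails if it takes over 72 s, if anything falls off the work surface, if the arm or the gripper's body presses on something with over 40 N, if the wrist force passes 120 N, or if a joint passes its speed limit or range.

## Working session

There is one attempt and no reset: what is moved stays moved. The work goes in short steps, Python scripts to look and compute and a tool call to move; the robot and the scene stay as the last step left them, time stands still between calls to the robot, and variables do not carry over. Pictures are saved under pics/ and viewed, about 8 in all and at most 12, crops included, and the job is handed in when it is done.

Besides the shell and the picture viewer there is one more tool, called after "Call:" by a JSON object that holds its "api" and its "payload", one argument or row to a line. jog_arm: Moves the arm, as the interface text tells. Its arguments: {"type":"object","properties":{"series":{"type":"array"},"squeeze":{"type":"number"}},"required":["series"]}

```bash
mkdir -p pics; cat > h.py <<'E'
import numpy as np, cv2
from scipy.spatial.transform import Rotation as R
from cell import state, eyes, order
def cam(n):
    s=state(); c=eyes.camera(n)
    K=np.array([[c['fx'],0,c['cx']],[0,c['fy'],c['cy']],[0,0,1.]]); d=np.array(c['dist'],float)
    if n=='wrist':
        T=np.array(c['T_tool_cam']); Rt=R.from_rotvec(s['ee_rot']).as_matrix()
        Rm=Rt@T[:3,:3]; o=Rt@T[:3,3]+np.array(s['tool_pos'])
    else:
        o=np.array(c['origin']); q=np.array(c['orientation'])
        Rm=q if q.shape==(3,3) else R.from_rotvec(q).as_matrix()
    return c['img'],K,d,Rm,o
def ray(C,uv,z):
    _,K,d,Rm,o=C
    p=cv2.undistortPoints(np.array(uv,float).reshape(-1,1,2),K,d).reshape(-1,2)
    v=np.c_[p,np.ones(len(p))]@Rm.T
    return o+v*((z-o[2])/v[:,2])[:,None]
def proj(C,P):
    _,K,d,Rm,o=C
    return cv2.projectPoints((np.array(P,float).reshape(-1,3)-o)@Rm,np.zeros(3),np.zeros(3),K,d)[0].reshape(-1,2)
def save(C,n,crop=None,s=1):
    im=C[0][:,:,::-1]
    if crop: a,b,c,d=crop; im=im[b:d,a:c]
    cv2.imwrite('pics/'+n,cv2.resize(im,None,fx=s,fy=s,interpolation=cv2.INTER_CUBIC))
E
python3 - <<'E'
from h import *
s=state();print(s)
for n in('scene','side'):
    C=cam(n);save(C,n+'0.png',None,1.4);print(n,C[4],C[3],C[1][0])
    np.save(n+'.npy',np.array(C,dtype=object),allow_pickle=True)
E
```

```text
{'time': 0.0, 'joint_positions': array([-4.65992984e-02,  4.80825900e-01,  1.59690363e+00,  2.80450050e-05,
        1.06503592e+00, -4.65862897e-02]), 'qd': array([-0.00119463,  0.0006579 ,  0.00187647, -0.00118277, -0.0004736 ,
       -0.00085167]), 'tau': array([ 2.41355090e-03, -9.50650907e+01, -4.30184269e+01, -5.27583288e-04,
        1.24796593e-02,  1.26860105e-04]), 'tool_pos': array([6.49592526e-01, 4.95713028e-05, 2.30665128e-01]), 'ee_rot': array([-3.14151299e+00,  4.17980724e-05,  1.83838247e-03]), 'contact_force': array([ 0.81993264,  0.30641431, -0.16791539]), 'moment': array([ 0.00599221, -0.02796654,  0.02266645]), 'finger_gap': 0.08480537109452957}
scene [ 0.89880508 -0.73968695  0.78025834] [[ 0.88899422  0.30220415 -0.34403769]
 [ 0.45789914 -0.59356366  0.66182366]
 [-0.00420242 -0.74589197 -0.66605368]] [432.9040382    0.         274.08564969]
side [0.40614907 0.96485121 0.60717455] [[-0.99278026 -0.07610137  0.09271432]
 [-0.11823734  0.49084334 -0.86318755]
 [ 0.02018155 -0.86791785 -0.4962976 ]] [429.702587     0.         280.62765554]
```

View pics/scene0.png

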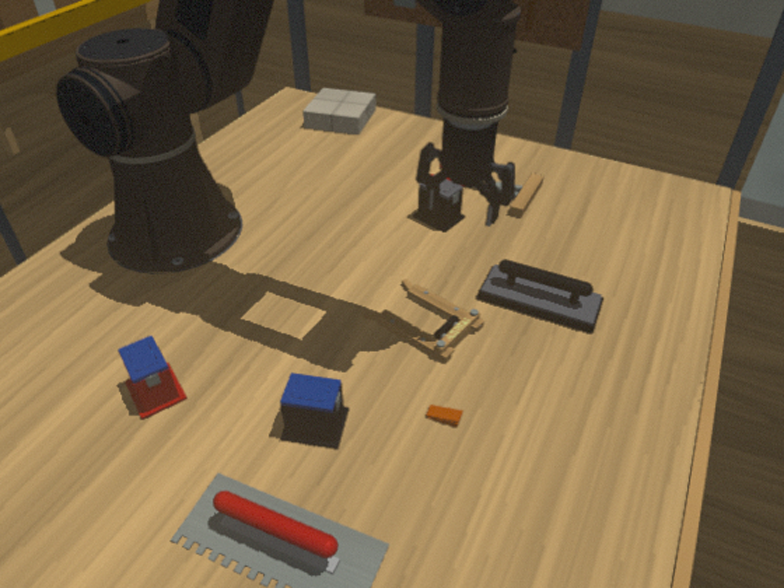

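View pics/side0.png

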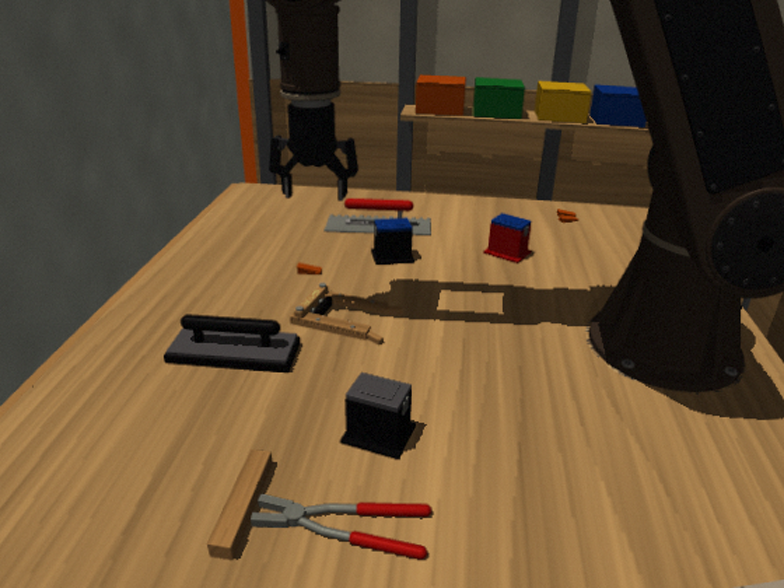

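Pictures 1 and 2. In the scene view (784 px wide), the blue tub is at (312,408), the grey tub at (440,205), and the bay at (445,325). The wedge is at (443,414), the float at (540,295) and the trowel at (280,530). In the side view, grey is at (378,412), blue at (393,240), the bay at (330,318) and the nipper at (320,515).

Possible mix-ups:
- For the blue tub: the red tub with a blue lid at scene (150,375), or the blue bin on the back rack at side (618,105).
- For the grey tub: the grey tiles at scene (340,110).

I'll take the black-bodied tubs.

```bash
python3 - <<'E'
from h import *
for n,m in(('scene','blue'),('side','blue'),('side','grey')):
    C=np.load(n+'.npy',allow_pickle=True); im=C[0]; hsv=cv2.cvtColor(im,cv2.COLOR_RGB2HSV)
    if m=='blue': M=cv2.inRange(hsv,(105,120,60),(130,255,255))
    else:
        M=cv2.inRange(hsv,(0,0,50),(179,70,140)); Z=np.zeros_like(M); Z[260:300,240:300]=M[260:300,240:300]; M=Z
    for c in cv2.findContours(M,cv2.RETR_EXTERNAL,cv2.CHAIN_APPROX_NONE)[0]:
        if cv2.contourArea(c)<60: continue
        P=ray(C,c.reshape(-1,2),0.086)[:,:2]
        r=cv2.minAreaRect((P*1000).astype(np.float32)); print(n,m,c.reshape(-1,2).mean(0).round(),[np.round(x,1) for x in r])
C=np.load('scene.npy',allow_pickle=True);D=np.load('side.npy',allow_pickle=True)
def P(C,l,z): print(ray(C,np.array(l)/1.4,z).round(3)[:,:2].tolist())
print('scene bay');P(C,[(405,285),(480,318),(440,352)],0.015)
print('side bay');P(D,[(295,322),(325,290),(380,338)],0.015)
print('wedge,float,nipper batten,handles');P(C,[(444,415),(540,310)],0.0);P(D,[(212,550),(268,455),(425,555),(430,510)],0.015)
print('trowel');P(C,[(217,475),(388,547),(175,542)],0.0)
a=C[0][185:275,270:360,::-1];b=D[0][190:255,195:285,::-1]
o=np.zeros((360,800,3),np.uint8);o[:,:360]=cv2.resize(a,(360,360));o[:286,370:370+396]=cv2.resize(b,(396,286))
cv2.imwrite('pics/bay.png',o)
E
```

```text
scene blue [222. 279.] [array([ 547.2, -294.6]), array([75.7, 54.1]), np.float64(16.9)]
scene blue [101. 256.] [array([ 279.9, -359.6]), array([52.2, 75.7]), np.float64(60.8)]
side blue [280. 160.] [array([ 544.8, -283.7]), array([77.1, 57.8]), np.float64(15.6)]
side blue [364. 157.] [array([ 278.8, -347.5]), array([57.8, 75.8]), np.float64(62.9)]
side blue [441.  64.] [array([ -371.9, -2241.1]), array([243.6, 211.6]), np.float64(89.7)]
side grey [271. 279.] [array([493.9, 310.6]), array([55.1, 75.5]), np.float64(75.7)]
scene bay
[[0.534, 0.05], [0.694, 0.03], [0.662, -0.079]]
side bay
[[0.686, 0.047], [0.658, -0.082], [0.523, 0.076]]
wedge,float,nipper batten,handles
[[0.716, -0.185], [0.782, 0.116]]
[[0.655, 0.548], [0.635, 0.387], [0.41, 0.519], [0.409, 0.451]]
trowel
[[0.466, -0.434], [0.735, -0.416], [0.48, -0.541]]
```

View pics/bay.png

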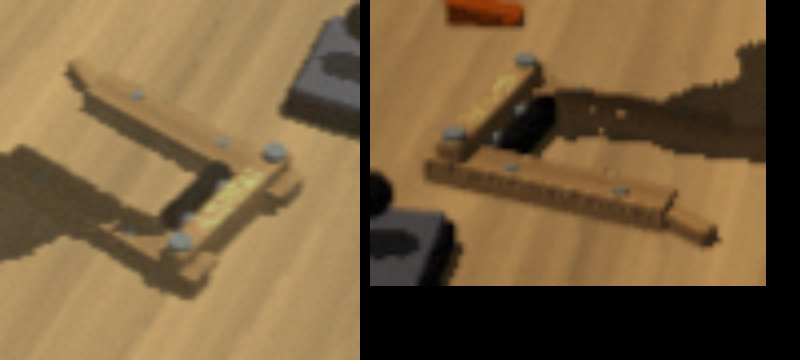

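Picture 3, bay crops: the mouth opens toward the robot (-x) and the block with the buffer is at the far end, near (0.69,0.03)–(0.66,-0.08). The arm is nearly above the bay, so I'll use the wrist view.

```bash
python3 - <<'E'
from h import *
C=cam('wrist');save(C,'w0.png',None,1.4);np.save('w0.npy',np.array(C,dtype=object),allow_pickle=True)
print(C[4],C[3].round(2),ray(C,[(0,0),(559,0),(559,419),(0,419)],0).round(3))
E
```

```text
[0.64943676 0.08468152 0.3750731 ] [[ 1.    0.   -0.  ]
 [ 0.   -0.94 -0.33]
 [-0.    0.33 -0.94]] [[ 0.346  0.189 -0.   ]
 [ 0.943  0.189  0.   ]
 [ 1.131 -0.437  0.   ]
 [ 0.15  -0.44  -0.   ]]
```

View pics/w0.png

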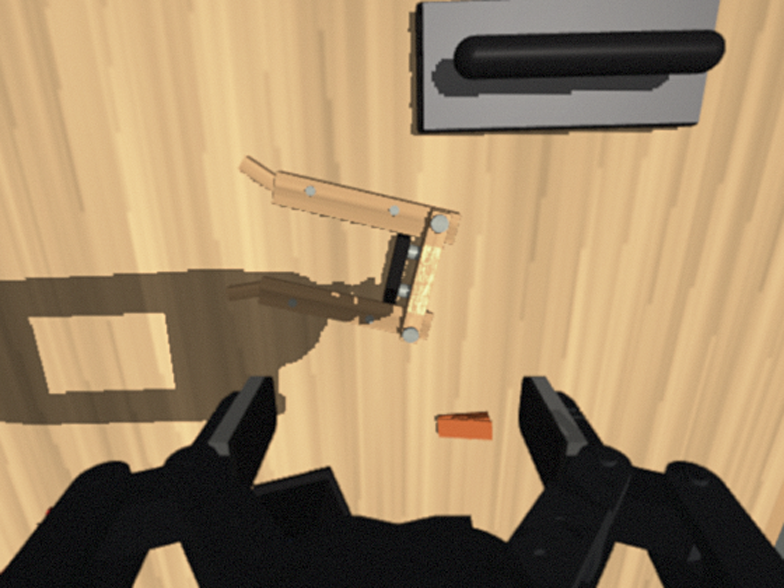

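Picture 4, wrist view: the upper rail's screws are at (310,190) and (393,211), and the lower rail's at (291,302) and (370,320). The block's big screws are at (440,224) and (410,335), and the buffer spans (405,235)–(390,303). The wedge is at (465,427) and the float at (560,65).

```bash
python3 - <<'E'
from h import *
C=np.load('w0.npy',allow_pickle=True)
def P(l,z): return ray(C,np.array(l)/1.4,z)[:,:2]*1000
S=P([(310,190),(393,211),(291,302),(370,320)],.017);B=P([(440,224),(410,335)],.031)
print(S.round(1),B.round(1))
for a,b in((0,1),(2,3)):
    v=S[b]-S[a];print('rail',np.degrees(np.arctan2(v[1],v[0])),np.linalg.norm(v))
v=B[0]-B[1];print('block',np.degrees(np.arctan2(v[1],v[0]))-90,np.linalg.norm(v))
# rail corners/edges
E=P([(274,205),(400,234),(259,279),(340,297)],.017);print('lip edges',E.round(1))
F=P([(410,237),(390,303)],.025);print('buffer ends',F.round(1))
M=P([(274,172),(272,205),(264,279),(259,303)],.017);print('mouth corners',M.round(1))
E=np.r_[S,B,E,F,M]
for th in(-9,-10,-11,-12,-13):
    c,s=np.cos(np.radians(th)),np.sin(np.radians(th));print(th,'u',(E@[c,s]).round(1),'v',(E@[-s,c]).round(1))
save(C,'baycrop.png',(150,100,340,260),4)
E
```

```text
[[577.7  47.3]
 [645.6  30.2]
 [554.3 -50.6]
 [624.5 -68. ]] [[683.6  21.9]
 [660.4 -76.3]]
rail -14.171583818008894 69.99662767027925
rail -13.890545618745696 72.31001123085065
block -13.291019110344408 100.91641639017
lip edges [[547.1  35.2]
 [651.4  10.9]
 [527.9 -29.1]
 [598.3 -45.8]]
buffer ends [[659.7  10. ]
 [642.8 -48.4]]
mouth corners [[549.5  61.7]
 [545.4  35.2]
 [532.3 -29.1]
 [525.5 -51.6]]
-9 u [563.2 632.9 555.4 627.4 671.7 664.2 534.8 641.7 525.9 598.1 650.  642.5
 533.1 533.2 530.3 527.1] v [137.1 130.8  36.7  30.6 128.6  28.  120.4 112.6  53.9  48.3 113.1  52.7
 146.9 120.1  54.6  31.3]
-10 u [560.7 630.5 554.6 626.8 669.4 663.6 532.6 639.6 524.9 597.1 647.9 641.4
 530.4 531.  529.2 526.5] v [146.9 141.8  46.4  41.5 140.3  39.5 129.7 123.8  63.   58.8 124.4  63.9
 156.1 129.4  63.8  40.5]
-11 u [558.1 628.  553.7 626.  666.8 662.8 530.3 637.4 523.7 596.  645.6 640.2
 527.6 528.7 528.  525.7] v [156.7 152.8  56.1  52.4 152.   51.1 138.9 135.   72.2  69.2 135.7  75.1
 165.4 138.6  73.   49.6]
-12 u [555.2 625.2 552.7 624.9 664.1 661.8 527.8 634.9 522.4 594.7 643.2 638.8
 524.7 526.2 526.7 524.7] v [166.4 163.8  65.7  63.4 163.6  62.7 148.2 146.1  81.3  79.6 146.9  86.3
 174.6 147.8  82.2  58.8]
-13 u [552.3 622.2 551.4 623.7 661.1 660.6 525.1 632.3 520.9 593.2 640.5 637.2
 521.5 523.5 525.2 523.6] v [176.1 174.7  75.4  74.3 175.1  74.2 157.4 157.1  90.4  89.9 158.1  97.4
 183.7 157.   91.4  68. ]
```

View pics/baycrop.png

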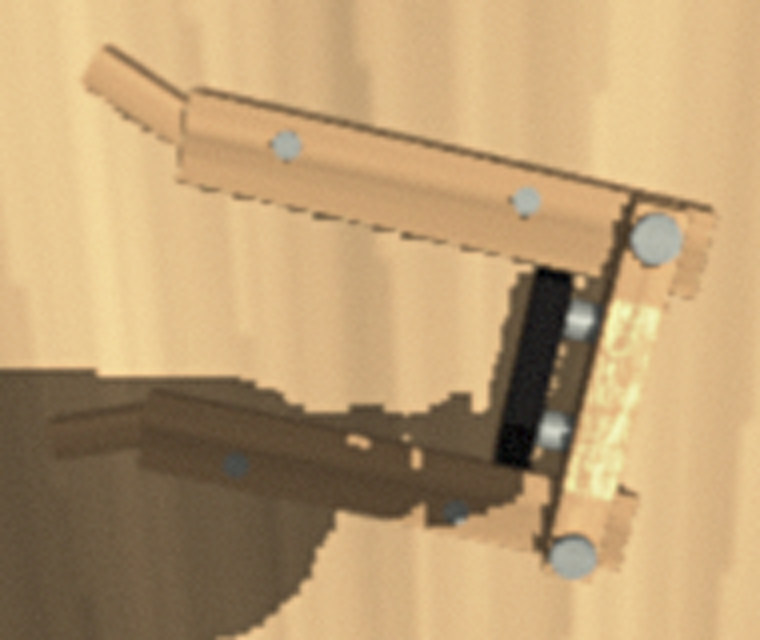

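Picture 5, bay crop: the rails, lips, screws and buffer are all clear. The bay origin is about (0.597,-0.010), direction -13.4°, with the mouth at about (0.538,0.004). The buffer face is near bay x 47 mm, to be felt. Next I move to a look-out beside the blue tub.

Call:
{"api": "jog_arm", "payload": {
  "series": [
    [-22.5,39,0,0,0,0,1],
    [-22.5,39,0,0,0,0,1],
    [-22.5,39,0,0,0,0,1],
    [-22.5,39,0,0,0,0,1],
    [-22.5,39,0,0,0,0,1],
    [-22.5,39,0,0,0,0,1],
    [-22.5,39,0,0,0,0,1],
    [-22.5,39,0,0,0,0,1],
    [0,0,0,0,0,0.145,1],
    [0,0,0,0,0,0.145,1],
    [0,0,0,0,0,0.145,1],
    [0,0,0,0,0,0.145,1]
  ],
  "squeeze": 40
}}

```text
time: 1.35
tool_pos: [0.4611, -0.3237, 0.2283]
ee_rot: [-3.006, 0.911, 0.005]
contact_force: [-0.1, 0.5, -0.2]
finger_gap: 0.0853
```

Call:
{"api": "jog_arm", "payload": {
  "series": [
    [0,0,0,0,0,0.145,1],
    [0,0,0,0,0,0.145,1],
    [0,0,0,0,0,0.145,1],
    [0,0,0,0,0,0.145,1],
    [0,0,0,0,0,0.12,1],
    [0,0,0,0,0,0,1]
  ]
}}

```text
time: 1.95
tool_pos: [0.4601, -0.3234, 0.2271]
ee_rot: [2.484, -1.921, -0.009]
contact_force: [-0.4, -0.3, -0.4]
finger_gap: 0.0853
```

```bash
cat >> h.py <<'E'
def lid(C,m,z=0.086):
    hsv=cv2.cvtColor(C[0],cv2.COLOR_RGB2HSV)
    M=cv2.inRange(hsv,(105,120,40),(130,255,255)) if m=='blue' else cv2.inRange(hsv,(0,0,50),(179,70,140))
    M=cv2.morphologyEx(M,cv2.MORPH_OPEN,np.ones((3,3)))
    for c in cv2.findContours(M,cv2.RETR_EXTERNAL,cv2.CHAIN_APPROX_NONE)[0]:
        if cv2.contourArea(c)<800: continue
        c=cv2.convexHull(c)
        P=ray(C,c.reshape(-1,2),z)[:,:2]
        print(m,c.reshape(-1,2).mean(0).round(),[np.round(x,1) for x in cv2.minAreaRect((P*1000).astype(np.float32))])
def where():
    s=state();A=R.from_rotvec(s['ee_rot']).as_matrix()
    print('t',round(s['time'],2),'pos',s['tool_pos'].round(4),'xdir',np.degrees(np.arctan2(A[1,0],A[0,0])).round(2),'z',A[:,2].round(4),'F',s['contact_force'].round(2),'gap',round(s['finger_gap'],4),'j',s['joint_positions'].round(2))
    return s,A
def to(x,y,z,ang):
    "remaining: turn about tool z, and shift in tool axes after the turn"
    s,A=where();d=(ang-np.degrees(np.arctan2(A[1,0],A[0,0]))+180)%360-180
    B=A@R.from_rotvec([0,0,-np.radians(d)]).as_matrix()
    w=np.array([x,y,z])-s['tool_pos']
    print('turn z',-np.radians(d).round(4),'shift after',(B.T@w*1000).round(1),'shift now axes',(A.T@w*1000).round(1))
E
python3 - <<'E'
from h import *
where();C=cam('wrist');save(C,'w1.png',None,1);lid(C,'blue')
E
```

```text
t 1.95 pos [ 0.4601 -0.3234  0.2271] xdir -75.43 z [-0.0048  0.0027 -1.    ] F [-0.35 -0.26 -0.42] gap 0.0853 j [-0.67  0.37  1.8  -0.    0.98  0.65]
blue [275. 338.] [array([ 278.8, -356.1]), array([57.4, 81.7]), np.float64(61.9)]
blue [277.  91.] [array([ 545., -293.]), array([76.6, 55.3]), np.float64(17.1)]
```

View pics/w1.png

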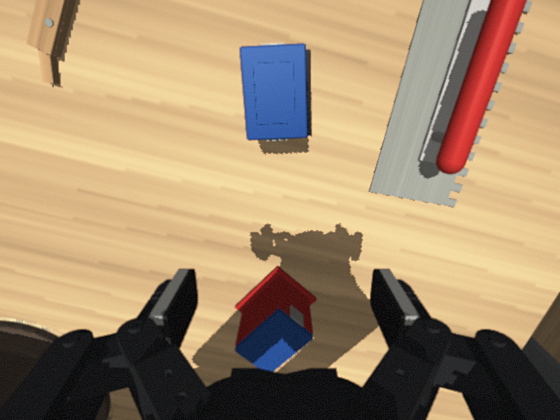

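Picture 6: the black tub with the blue lid is at (277,91), clear of the trowel, and the red look-alike is at (275,338). Centre (545,-293) mm, long axis 17.1°.

```bash
python3 -c "
from h import *
to(.545,-.293,.13,-72.9)"
```

```text
t 2.0 pos [ 0.4601 -0.3235  0.2272] xdir -75.18 z [-0.0048  0.0026 -1.    ] F [0.66 0.13 0.39] gap 0.0853 j [-0.67  0.37  1.8  -0.    0.98  0.65]
turn z -0.0398 shift after [ -3.8 -90.5  96.8] shift now axes [ -7.4 -90.2  96.8]
```

Call:
{"api": "jog_arm", "payload": {
  "series": [
    [0,0,0,0.005,0,-0.04,1],
    [-1,-30,0,0,0,0,1],
    [-1,-30,20,0,0,0,1],
    [-1,-30,35,0,0,0,1],
    [0,0,35,0,0,0,1],
    [0,0,0,0,0,0,1]
  ]
}}

```text
time: 2.6
tool_pos: [0.5486, -0.2927, 0.1358]
ee_rot: [-2.549, 1.83, -0.002]
contact_force: [-0.4, 0.3, -0.3]
finger_gap: 0.0853
```

```bash
python3 -c "
from h import *
to(.545,-.293,.041,-72.9)"
```

```text
t 2.6 pos [ 0.5486 -0.2927  0.1358] xdir -71.36 z [ 0.0029  0.0021 -1.    ] F [-0.4   0.27 -0.31] gap 0.0853 j [-0.54  0.55  1.75  0.    0.84  0.7 ]
turn z 0.0269 shift after [-0.7  3.9 94.8] shift now axes [-0.8  3.9 94.8]
```

Call:
{"api": "jog_arm", "payload": {
  "series": [
    [-0.7,4,25,0,0,0.02,1],
    [0,0,28,0,0,0,1],
    [0,0,25,0,0,0,1],
    [0,0,14,0,0,0,1],
    [0,0,0,0,0,0,1]
  ]
}}

```text
time: 3.1
tool_pos: [0.5467, -0.2956, 0.0474]
ee_rot: [-2.541, 1.841, -0.009]
contact_force: [-0.2, 0.1, -0.2]
finger_gap: 0.0853
```

```bash
python3 -c "
from h import *
to(.545,-.293,.041,-72.9)"
```

```text
t 3.1 pos [ 0.5467 -0.2956  0.0474] xdir -71.84 z [ 6.9e-03 -4.0e-04 -1.0e+00] F [-0.22  0.06 -0.18] gap 0.0853 j [-0.55  0.66  1.81  0.01  0.66  0.7 ]
turn z 0.0185 shift after [-3.   0.9  6.4] shift now axes [-3.   0.9  6.4]
```

Call:
{"api": "jog_arm", "payload": {
  "series": [
    [-3,1,6,-0.007,0,0.018,1],
    [0,0,0,0,0,0,0.5],
    [0,0,0,0,0,0,0],
    [0,0,0,0,0,0,0],
    [0,0,0,0,0,0,0],
    [0,0,0,0,0,0,0],
    [0,0,0,0,0,0,0],
    [0,0,0,0,0,0,0],
    [0,0,0,0,0,0,0]
  ],
  "squeeze": 50
}}

```text
time: 4.0
tool_pos: [0.5467, -0.2943, 0.0462]
ee_rot: [2.526, -1.864, 0.011]
contact_force: [0.7, 0.3, -4.2]
finger_gap: 0.0557
```

```bash
python3 -c "
from h import *
to(.545,-.293,.041,-72.9)"
```

```text
t 4.0 pos [ 0.5467 -0.2943  0.0462] xdir -72.86 z [ 0.0042 -0.0055 -1.    ] F [ 0.75  0.33 -4.17] gap 0.0557 j [-0.54  0.66  1.81 -0.    0.66  0.73]
turn z 0.0007 shift after [-1.8  1.3  5.2] shift now axes [-1.8  1.3  5.2]
```

Gripped at a gap of 55.7 mm, which matches the 56 mm body. Now I lift.

Call:
{"api": "jog_arm", "payload": {
  "series": [
    [0,0,-6,0,0,0,0],
    [0,0,-14,0,0,0,0],
    [0,0,-16,0,0,0,0],
    [0,0,-16,0,0,0,0],
    [0,0,-10,0,0,0,0],
    [0,0,-5,0,0,0,0],
    [0,0,0,0,0,0,0],
    [0,0,0,0,0,0,0],
    [0,0,0,0,0,0,0],
    [0,0,0,0,0,0,0]
  ]
}}

```text
time: 5.0
tool_pos: [0.546, -0.2937, 0.1188]
ee_rot: [2.526, -1.864, 0.01]
contact_force: [-0.3, -0.5, -3.4]
finger_gap: 0.0557
```

```bash
python3 -c "
from h import *
where()"
```

```text
t 5.0 pos [ 0.546  -0.2937  0.1188] xdir -72.86 z [ 0.0039 -0.0053 -1.    ] F [-0.32 -0.48 -3.42] gap 0.0557 j [-0.54  0.56  1.77 -0.    0.8   0.73]
```

Call:
{"api": "jog_arm", "payload": {
  "series": [
    [0,0,0,0,0,0,0]
  ]
}}

```text
time: 5.1
tool_pos: [0.5458, -0.2935, 0.1182]
ee_rot: [2.526, -1.864, 0.009]
contact_force: [0.4, 0.3, -3.5]
finger_gap: 0.0555
```

Call:
{"api": "jog_arm", "payload": {
  "series": [
    [0,0,0,0,0,0,0]
  ]
}}

```text
time: 5.2
tool_pos: [0.5455, -0.2934, 0.1178]
ee_rot: [2.526, -1.864, 0.007]
contact_force: [-0.5, -0.9, -4.5]
finger_gap: 0.0556
```

Call:
{"api": "jog_arm", "payload": {
  "series": [
    [0,0,0,0,0,0,0]
  ]
}}

```text
time: 5.3
tool_pos: [0.5454, -0.2933, 0.1176]
ee_rot: [2.526, -1.864, 0.007]
contact_force: [-0.0, -0.3, -3.1]
finger_gap: 0.0558
```

Call:
{"api": "jog_arm", "payload": {
  "series": [
    [0,0,0,0,0,0,0]
  ]
}}

```text
time: 5.4
tool_pos: [0.5454, -0.2933, 0.1174]
ee_rot: [2.526, -1.864, 0.006]
contact_force: [-0.6, -0.4, -3.8]
finger_gap: 0.0555
```

```bash
python3 -c "
from h import *
where()"
```

```text
t 5.4 pos [ 0.5454 -0.2933  0.1174] xdir -72.86 z [ 0.002  -0.0041 -1.    ] F [-0.58 -0.4  -3.76] gap 0.0555 j [-0.54  0.57  1.77 -0.    0.8   0.73]
```

Blue weighs about 3.6 N (≈0.37 kg), so it's probably the light one. I lower it gently.

Call:
{"api": "jog_arm", "payload": {
  "series": [
    [0,0,12,0,0,0,0],
    [0,0,16,0,0,0,0],
    [0,0,16,0,0,0,0],
    [0,0,12,0,0,0,0],
    [0,0,6,0,0,0,0],
    [0,0,2,0,0,0,0],
    [0,0,0,0,0,0,0]
  ]
}}

```text
time: 6.1
tool_pos: [0.5454, -0.2935, 0.0482]
ee_rot: [2.526, -1.864, 0.006]
contact_force: [-0.4, 1.2, -3.7]
finger_gap: 0.0555
```

Call:
{"api": "jog_arm", "payload": {
  "series": [
    [0,0,2,0,0,0,0],
    [0,0,2,0,0,0,0]
  ]
}}

```text
time: 6.3
tool_pos: [0.546, -0.2939, 0.045]
ee_rot: [2.526, -1.864, 0.009]
contact_force: [-0.3, 0.9, -3.6]
finger_gap: 0.0555
```

Call:
{"api": "jog_arm", "payload": {
  "series": [
    [0,0,2,0,0,0,0],
    [0,0,2,0,0,0,0]
  ]
}}

```text
time: 6.5
tool_pos: [0.5461, -0.294, 0.0448]
ee_rot: [2.526, -1.865, 0.01]
contact_force: [-9.5, 5.1, 35.0]
finger_gap: 0.0553
```

Call:
{"api": "jog_arm", "payload": {
  "series": [
    [0,0,0,0,0,0,0],
    [0,0,0,0,0,0,0]
  ]
}}

```text
time: 6.7
tool_pos: [0.5467, -0.2943, 0.0464]
ee_rot: [2.526, -1.865, 0.013]
contact_force: [0.2, 0.3, -3.6]
finger_gap: 0.0556
```

Call:
{"api": "jog_arm", "payload": {
  "series": [
    [0,0,0,0,0,0,0.5],
    [0,0,0,0,0,0,1],
    [0,0,0,0,0,0,1],
    [0,0,0,0,0,0,1],
    [0,0,0,0,0,0,1],
    [0,0,0,0,0,0,1]
  ]
}}

```text
time: 7.3
tool_pos: [0.5475, -0.2948, 0.0468]
ee_rot: [2.526, -1.865, 0.016]
contact_force: [-0.1, 0.7, -0.7]
finger_gap: 0.0852
```

Call:
{"api": "jog_arm", "payload": {
  "series": [
    [0,0,-20,0,0,0,1],
    [0,0,-45,0,0,0,1],
    [0,0,-45,0,0,0,1],
    [0,0,-45,0,0,0,1],
    [0,0,-25,0,0,0.137,1],
    [0,0,0,0,0,0.137,1],
    [0,0,0,0,0,0.137,1],
    [0,0,0,0,0,0.137,1],
    [0,0,0,0,0,0,1]
  ]
}}

```text
time: 8.2
tool_pos: [0.5459, -0.2933, 0.2347]
ee_rot: [-1.903, 2.498, -0.016]
contact_force: [0.1, 0.1, 0.0]
finger_gap: 0.0855
```

```bash
python3 - <<'E'
from h import *
to(.412,.33,.23,-104.3)
for n in('scene','side'): C=cam(n); lid(C,'blue')
E
```

```text
t 8.2 pos [ 0.5459 -0.2933  0.2347] xdir -105.4 z [ 0.0075 -0.0074 -0.9999] F [0.06 0.12 0.04] gap 0.0855 j [-0.54  0.43  1.67 -0.    1.03  1.3 ]
turn z -0.0192 shift after [-571.   283.7   -0.9] shift now axes [-565.4  294.6   -0.9]
```

Call:
{"api": "jog_arm", "payload": {
  "series": [
    [-40,20.5,0,0,0,0,1],
    [-40,20.5,0,0,0,0,1],
    [-40,20.5,0,0,0,0,1],
    [-40,20.5,0,0,0,0,1],
    [-40,20.5,0,0,0,0,1],
    [-40,20.5,0,0,0,0,1],
    [-40,20.5,0,0,0,0,1],
    [-40,20.5,0,0,0,0,1],
    [-40,20.5,0,0,0,0,1],
    [-40,20.5,0,0,0,0,1],
    [-40,20.5,0,0,0,0,1],
    [-40,20.5,0,0,0,0,1]
  ]
}}

```text
time: 9.5
tool_pos: [0.4157, 0.2446, 0.2274]
ee_rot: [-1.968, 2.447, -0.018]
contact_force: [1.1, 0.2, 0.2]
finger_gap: 0.0852
```

Call:
{"api": "jog_arm", "payload": {
  "series": [
    [-40,20.5,0,0,0,0,1],
    [-25,10,0,0,0,0,1],
    [0,0,0,0,0,0,1],
    [0,0,0,0,0,0,1]
  ]
}}

```text
time: 9.9
tool_pos: [0.3963, 0.3224, 0.226]
ee_rot: [-1.996, 2.424, -0.017]
contact_force: [0.0, -0.5, -0.1]
finger_gap: 0.0853
```

```bash
python3 - <<'E'
from h import *
where();C=cam('wrist');save(C,'w2.png',None,1);lid(C,'grey')
E
```

```text
t 9.9 pos [0.3963 0.3224 0.226 ] xdir -101.07 z [ 0.0077 -0.0074 -0.9999] F [ 0.03 -0.48 -0.15] gap 0.0853 j [ 0.63  0.29  1.92 -0.01  0.93  2.4 ]
grey [284.  97.] [array([492.7, 306.6]), array([56.8, 78.2]), np.float64(76.0)]
```

View pics/w2.png

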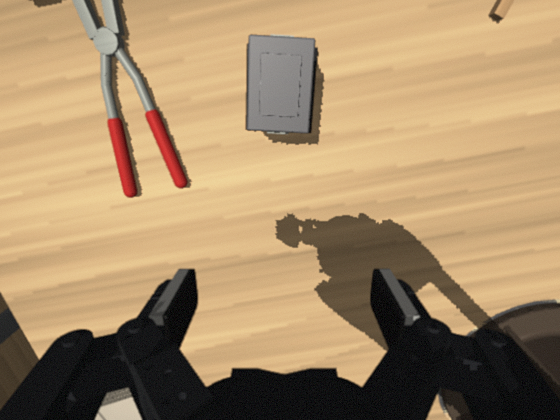

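Picture 7: the grey-lidded tub is at (284,85), well clear of the nipper at upper left. Centre (492.7,306.6) mm, long axis -14°.

```bash
cat >> h.py <<'E'
_to=to
def to(x,y,z,ang):
    _to(x,y,z,ang); A=R.from_rotvec(state()['ee_rot']).as_matrix()
    w=np.cross(A[:,2],[0,0,-1]); print('level: turn x,y',(A.T@w)[:2].round(4))
E
python3 -c "
from h import *
to(.4927,.3066,.13,-104)"
```

```text
t 9.95 pos [0.3965 0.3222 0.2261] xdir -101.13 z [ 0.0078 -0.0072 -0.9999] F [ 0.22  0.25 -0.64] gap 0.0852 j [ 0.63  0.29  1.92 -0.01  0.93  2.4 ]
turn z 0.05 shift after [ -8.7 -96.2  97. ] shift now axes [ -3.8 -96.5  97. ]
level: turn x,y [-0.0091 -0.0056]
```

Call:
{"api": "jog_arm", "payload": {
  "series": [
    [0,0,0,-0.009,-0.006,0.05,1],
    [-3,-33,0,0,0,0,1],
    [-3,-33,25,0,0,0,1],
    [-2,-28,35,0,0,0,1],
    [0,0,33,0,0,0,1],
    [0,0,0,0,0,0,1]
  ]
}}

```text
time: 10.55
tool_pos: [0.4957, 0.2997, 0.1318]
ee_rot: [-1.933, 2.472, -0.001]
contact_force: [-0.6, 0.3, -0.3]
finger_gap: 0.0857
```

```bash
python3 -c "
from h import *
to(.4927,.3066,.043,-104)"
```

```text
t 10.55 pos [0.4957 0.2997 0.1318] xdir -103.95 z [ 0.0027  0.0016 -1.    ] F [-0.65  0.27 -0.33] gap 0.0857 j [0.49 0.5  1.86 0.   0.78 2.31]
turn z 0.0009 shift after [-5.8  4.8 88.8] shift now axes [-5.8  4.8 88.8]
level: turn x,y [-0.0022  0.0022]
```

Call:
{"api": "jog_arm", "payload": {
  "series": [
    [-6,5,25,-0.002,0.002,0,1],
    [0,0,30,0,0,0,1],
    [0,0,22,0,0,0,1],
    [0,0,10,0,0,0,1],
    [0,0,0,0,0,0,1]
  ]
}}

```text
time: 11.05
tool_pos: [0.4954, 0.3041, 0.0488]
ee_rot: [-1.932, 2.472, -0.002]
contact_force: [0.8, 0.9, 0.0]
finger_gap: 0.0855
```

```bash
python3 -c "
from h import *
to(.4927,.3066,.043,-104)"
```

```text
t 11.05 pos [0.4954 0.3041 0.0488] xdir -103.97 z [ 0.0037  0.0016 -1.    ] F [0.83 0.92 0.01] gap 0.0855 j [ 0.5   0.62  1.9  -0.    0.61  2.31]
turn z 0.0005 shift after [-1.8  3.3  5.8] shift now axes [-1.8  3.3  5.8]
level: turn x,y [-0.0032  0.0025]
```

Call:
{"api": "jog_arm", "payload": {
  "series": [
    [-2,4,7,-0.003,0.002,0,1],
    [0,0,0,0,0,0,0.5],
    [0,0,0,0,0,0,0],
    [0,0,0,0,0,0,0],
    [0,0,0,0,0,0,0],
    [0,0,0,0,0,0,0],
    [0,0,0,0,0,0,0],
    [0,0,0,0,0,0,0]
  ],
  "squeeze": 60
}}

```text
time: 11.85
tool_pos: [0.4931, 0.3077, 0.0456]
ee_rot: [-1.933, 2.471, -0.001]
contact_force: [-0.1, 0.1, -7.3]
finger_gap: 0.0555
```

Call:
{"api": "jog_arm", "payload": {
  "series": [
    [0,0,-6,0,0,0,0],
    [0,0,-14,0,0,0,0],
    [0,0,-16,0,0,0,0],
    [0,0,-16,0,0,0,0],
    [0,0,-10,0,0,0,0],
    [0,0,-5,0,0,0,0],
    [0,0,0,0,0,0,0],
    [0,0,0,0,0,0,0],
    [0,0,0,0,0,0,0],
    [0,0,0,0,0,0,0],
    [0,0,0,0,0,0,0]
  ]
}}

```text
time: 12.95
tool_pos: [0.4919, 0.3071, 0.1175]
ee_rot: [-1.934, 2.473, -0.0]
contact_force: [-0.1, -0.4, -5.6]
finger_gap: 0.0555
```

Call:
{"api": "jog_arm", "payload": {
  "series": [
    [0,0,0,0,0,0,0],
    [0,0,0,0,0,0,0]
  ]
}}

```text
time: 13.15
tool_pos: [0.4916, 0.3069, 0.1168]
ee_rot: [-1.935, 2.474, 0.0]
contact_force: [0.8, 0.2, -6.8]
finger_gap: 0.0555
```

Call:
{"api": "jog_arm", "payload": {
  "series": [
    [0,0,0,0,0,0,0],
    [0,0,0,0,0,0,0]
  ]
}}

```text
time: 13.35
tool_pos: [0.4916, 0.3068, 0.1167]
ee_rot: [-1.935, 2.474, 0.0]
contact_force: [-0.0, 0.1, -5.9]
finger_gap: 0.0553
```

```bash
python3 -c "
from h import *
c,s=np.cos(np.radians(-13.4)),np.sin(np.radians(-13.4))
to(.597-.17*c,-.010-.17*s,.118,-103.4)"
```

```text
t 13.35 pos [0.4916 0.3068 0.1167] xdir -103.94 z [ 4.e-04  5.e-04 -1.e+00] F [-0.05  0.06 -5.89] gap 0.0553 j [0.51 0.52 1.87 0.   0.75 2.32]
turn z -0.0094 shift after [283.8  -6.   -1.5] shift now axes [283.7  -8.6  -1.5]
level: turn x,y [-0.0003  0.0006]
```

Grey weighs about 6.0 N against 3.6 N for blue, so grey is the heavier. I carry it to in front of the bay mouth (bay x ≈ -150) at lift height.

Call:
{"api": "jog_arm", "payload": {
  "series": [
    [20,-1,0,0,0,-0.009,0],
    [30,-3,0,0,0,0,0],
    [35,-3,0,0,0,0,0],
    [35,-3,0,0,0,0,0],
    [35,-3,0,0,0,0,0],
    [35,-3,0,0,0,0,0],
    [35,-3,0,0,0,0,0],
    [30,-3,0,0,0,0,0],
    [15,-3,0,0,0,0,0],
    [5,0,0,0,0,0,0],
    [0,0,0,0,0,0,0]
  ]
}}

```text
time: 14.45
tool_pos: [0.4526, 0.0255, 0.1175]
ee_rot: [-1.945, 2.458, -0.004]
contact_force: [0.4, -0.2, -6.6]
finger_gap: 0.0556
```

```bash
cat >> h.py <<'E'
def bayto(bx,z,by=0,th=-13.4,o=(.597,-.010)):
    c,s=np.cos(np.radians(th)),np.sin(np.radians(th)); p=state()['tool_pos'][:2]-np.array(o)
    print('tcp in bay mm',np.round([(p[0]*c+p[1]*s)*1e3,(-p[0]*s+p[1]*c)*1e3],1))
    to(o[0]+bx*c-by*s,o[1]+bx*s+by*c,z,th-90)
E
python3 -c "
from h import *
bayto(-.15,.055)"
```

```text
tcp in bay mm [-148.7    1. ]
t 14.45 pos [0.4526 0.0255 0.1175] xdir -103.29 z [ 0.007   0.0025 -1.    ] F [ 0.37 -0.23 -6.63] gap 0.0556 j [-0.01  0.38  2.15  0.    0.6   1.79]
turn z 0.002 shift after [ 1.3  1.7 62.5] shift now axes [ 1.3  1.7 62.5]
level: turn x,y [-0.0062  0.0041]
```

Call:
{"api": "jog_arm", "payload": {
  "series": [
    [1,1,10,-0.006,0.004,0.002,0],
    [0,0,16,0,0,0,0],
    [0,0,16,0,0,0,0],
    [0,0,12,0,0,0,0],
    [0,0,6,0,0,0,0],
    [0,0,3,0,0,0,0],
    [0,0,0,0,0,0,0]
  ]
}}

```text
time: 15.15
tool_pos: [0.4528, 0.0295, 0.0499]
ee_rot: [-1.953, 2.461, -0.001]
contact_force: [0.1, -0.0, -6.7]
finger_gap: 0.0549
```

```bash
python3 - <<'E'
from h import *
bayto(-.15,.047)
C=cam('wrist');np.save('w3.npy',np.array(C,dtype=object),allow_pickle=True)
im=C[0].copy()
c,s=np.cos(np.radians(-13.4)),np.sin(np.radians(-13.4))
W=lambda bx,by,z:(.597+bx*c-by*s,-.01+bx*s+by*c,z)
for by in(-.0325,.0325):
    p=proj(C,[W(x,by,.017) for x in(-.06,-.03,0,.03)]);print(p.round(0).tolist())
    for q in p: cv2.circle(im,tuple(int(v) for v in q),2,(255,0,255),-1)
cv2.imwrite('pics/w3.png',cv2.resize(im[:,:,::-1],None,fx=1.4,fy=1.4))
E
```

```text
tcp in bay mm [-149.5    5. ]
t 15.15 pos [0.4528 0.0295 0.0499] xdir -103.13 z [ 3.e-04 -2.e-04 -1.e+00] F [ 0.11 -0.04 -6.66] gap 0.0549 j [-0.    0.51  2.19 -0.    0.44  1.8 ]
turn z 0.0047 shift after [5.  0.5 2.9] shift now axes [5.  0.6 2.9]
level: turn x,y [-0.0004 -0.0001]
[[353.0, 92.0], [358.0, 29.0], [363.0, -40.0], [368.0, -118.0]]
[[234.0, 91.0], [231.0, 29.0], [228.0, -41.0], [225.0, -119.0]]
```

View pics/w3.png

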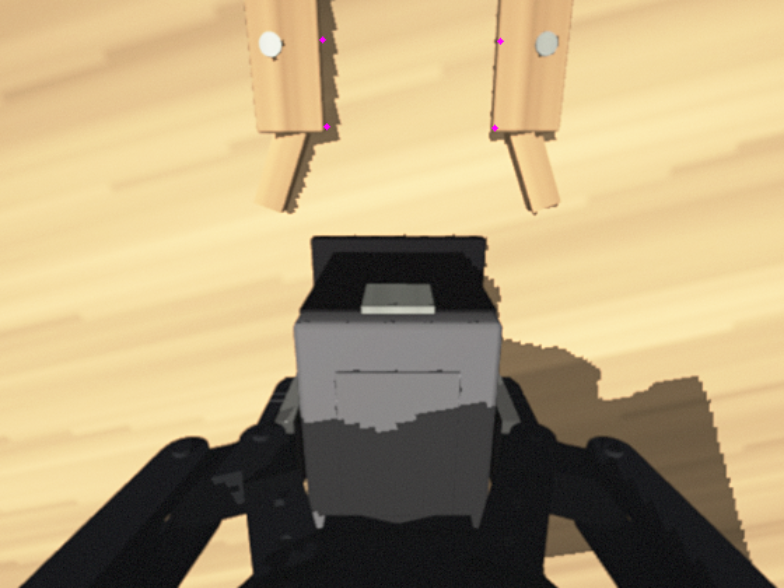

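Picture 8: the projected lip-edge points, at (326,127) and (494,127), lie within about 3 px of the real edges at (323,127) and (496,127), so the bay line is good. The flange front edge at (312–486,237) is centred about 4.5 mm to the left of it. I shift right and lower.

Call:
{"api": "jog_arm", "payload": {
  "series": [
    [4.7,0,0,0,0,0.004,0],
    [0,0,1,0,0,0,0],
    [0,0,1,0,0,0,0],
    [0,0,0,0,0,0,0]
  ]
}}

```text
time: 15.6
tool_pos: [0.4528, 0.0245, 0.0494]
ee_rot: [-1.946, 2.463, -0.004]
contact_force: [0.3, -1.4, -6.1]
finger_gap: 0.0553
```

Call:
{"api": "jog_arm", "payload": {
  "series": [
    [0,0,1,0,0,0,0]
  ]
}}

```text
time: 15.7
tool_pos: [0.453, 0.0244, 0.0486]
ee_rot: [-1.945, 2.463, -0.004]
contact_force: [-0.2, -0.4, -6.3]
finger_gap: 0.0552
```

Call:
{"api": "jog_arm", "payload": {
  "series": [
    [0,0,1,0,0,0,0]
  ]
}}

```text
time: 15.8
tool_pos: [0.4531, 0.0244, 0.0476]
ee_rot: [-1.945, 2.463, -0.004]
contact_force: [0.1, -0.0, -7.5]
finger_gap: 0.0556
```

```bash
python3 -c "
from h import *
bayto(-.11,.046)"
```

```text
tcp in bay mm [-1.48e+02  1.00e-01]
t 15.8 pos [0.4531 0.0244 0.0476] xdir -103.41 z [ 4.1e-03 -3.0e-04 -1.0e+00] F [ 0.05 -0.03 -7.54] gap 0.0556 j [-0.01  0.52  2.19 -0.    0.43  1.79]
turn z -0.0002 shift after [  0.1 -38.    1.8] shift now axes [  0.1 -38.    1.8]
level: turn x,y [-0.0041  0.0007]
```

Call:
{"api": "jog_arm", "payload": {
  "series": [
    [0,0,1,-0.004,0,0,0]
  ]
}}

```text
time: 15.9
tool_pos: [0.453, 0.0244, 0.0466]
ee_rot: [-1.947, 2.465, 0.001]
contact_force: [-0.2, 0.3, -5.9]
finger_gap: 0.0554
```

Call:
{"api": "jog_arm", "payload": {
  "series": [
    [0,0,1,0,0,0,0]
  ]
}}

```text
time: 16.0
tool_pos: [0.4531, 0.0244, 0.0455]
ee_rot: [-1.947, 2.465, 0.001]
contact_force: [-1.1, -0.6, -7.1]
finger_gap: 0.0553
```

Call:
{"api": "jog_arm", "payload": {
  "series": [
    [0,0,1,0,0,0,0]
  ]
}}

```text
time: 16.1
tool_pos: [0.453, 0.0243, 0.0451]
ee_rot: [-1.947, 2.465, 0.001]
contact_force: [-13.9, -2.6, 56.5]
finger_gap: 0.0553
```

Call:
{"api": "jog_arm", "payload": {
  "series": [
    [0,0,1,0,0,0,0]
  ]
}}

```text
time: 16.2
tool_pos: [0.453, 0.0243, 0.0451]
ee_rot: [-1.946, 2.465, 0.001]
contact_force: [-10.3, -1.9, 44.9]
finger_gap: 0.0552
```

Touchdown at TCP z ≈ 45.1 mm, and the contact is very stiff. I ease off to just above the shelf (still well under the 4 mm lip clearance) and slide in short steps.

Call:
{"api": "jog_arm", "payload": {
  "series": [
    [0,0,-1,0,0,0,0],
    [0,-10,0,0,0,0,0],
    [0,-12,0,0,0,0,0],
    [0,-12,0,0,0,0,0],
    [0,0,0,0,0,0,0]
  ]
}}

```text
time: 16.7
tool_pos: [0.4902, 0.0157, 0.0463]
ee_rot: [-1.946, 2.464, -0.001]
contact_force: [0.5, 0.0, -6.7]
finger_gap: 0.0556
```

```bash
python3 -c "
from h import *
bayto(-.07,.046)"
```

```text
tcp in bay mm [-109.8    0.2]
t 16.7 pos [0.4902 0.0157 0.0463] xdir -103.4 z [ 2.3e-03  7.0e-04 -1.0e+00] F [ 0.5   0.02 -6.65] gap 0.0556 j [-0.03  0.55  2.11  0.    0.48  1.77]
turn z 0.0 shift after [  0.2 -39.8   0.4] shift now axes [  0.2 -39.8   0.4]
level: turn x,y [-0.0021  0.0012]
```

Call:
{"api": "jog_arm", "payload": {
  "series": [
    [0,-10,0.5,-0.002,0.001,0,0],
    [0,-10,0,0,0,0,0],
    [0,-10,0,0,0,0,0],
    [0,0,0,0,0,0,0]
  ]
}}

```text
time: 17.1
tool_pos: [0.5175, 0.0083, 0.0458]
ee_rot: [1.943, -2.46, -0.009]
contact_force: [1.4, 1.3, -5.8]
finger_gap: 0.0552
```

```bash
python3 - <<'E'
from h import *
bayto(-.04,.046)
C=cam('wrist');im=C[0].copy()
c,s=np.cos(np.radians(-13.4)),np.sin(np.radians(-13.4))
W=lambda bx,by,z:(.597+bx*c-by*s,-.01+bx*s+by*c,z)
for by in(-.0325,.0325):
    for q in proj(C,[W(x,by,.017) for x in(-.06,-.03,0,.03)]): cv2.circle(im,tuple(int(v) for v in q),1,(255,0,255),-1)
cv2.imwrite('pics/w4.png',cv2.resize(im[20:270,130:460,::-1],None,fx=2.4,fy=2.4))
E
```

```text
tcp in bay mm [-81.5  -0.6]
t 17.1 pos [0.5175 0.0083 0.0458] xdir -103.4 z [-8.9e-03  6.0e-04 -1.0e+00] F [ 1.44  1.28 -5.77] gap 0.0552 j [-0.04  0.58  2.04  0.    0.54  1.76]
turn z -0.0 shift after [ -0.6 -41.5  -0.5] shift now axes [ -0.6 -41.5  -0.5]
level: turn x,y [ 0.0088 -0.0014]
```

View pics/w4.png

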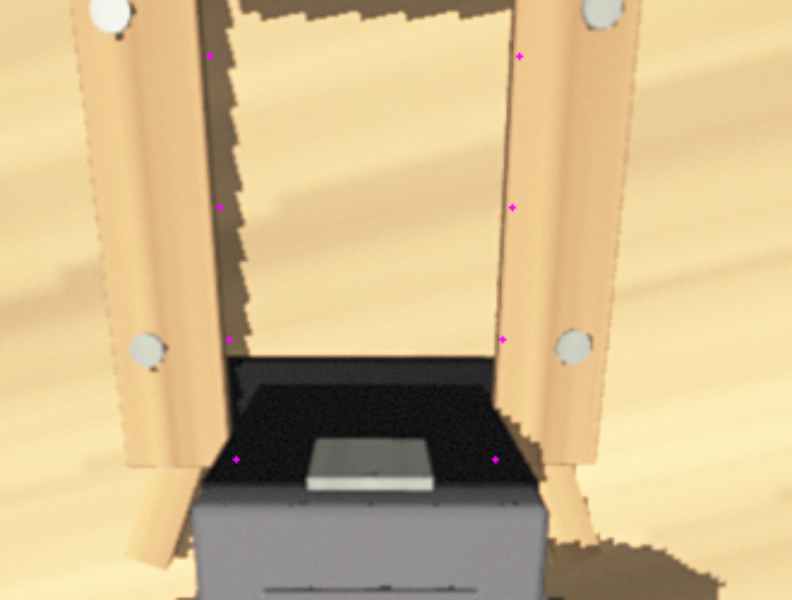

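```bash
python3 - <<'E'
from h import *
bayto(-.04,.046)
C=cam('wrist')
c,s=np.cos(np.radians(-13.4)),np.sin(np.radians(-13.4))
def B(l,z):
    p=ray(C,np.array(l)/2.4+[130,20],z)[:,:2]-[.597,-.01];return (np.c_[p@[c,s],p@[-s,c]]*1e3).round(1).tolist()
print('screws',B([(147,349),(574,347),(110,13),(602,10)],.017))
print('lid front corners',B([(200,500),(545,500)],.086))
print('latch',B([(310,488),(433,488)],.07))
print('lips',B([(222,340),(498,340)],.017))
E
```

```text
tcp in bay mm [-82.1  -0.6]
t 17.15 pos [0.517  0.0084 0.0457] xdir -103.4 z [-9.1e-03  7.0e-04 -1.0e+00] F [ 1.42  0.41 -3.69] gap 0.0555 j [-0.04  0.57  2.04  0.    0.53  1.76]
turn z -0.0 shift after [ -0.6 -42.1  -0.7] shift now axes [ -0.6 -42.1  -0.7]
level: turn x,y [ 0.009  -0.0015]
screws [[-32.6, 52.0], [-32.2, -49.4], [37.7, 52.7], [38.2, -48.8]]
lid front corners [[-41.6, 25.3], [-41.6, -27.5]]
latch [[-46.3, 9.8], [-46.3, -11.8]]
lips [[-30.5, 34.0], [-30.5, -31.2]]
```

The bay's true centre line is about 1.4–1.9 mm to the left of my estimate, and the tub sits 1 mm to the right. I shift left by 2.4 mm, level, and go on.

Call:
{"api": "jog_arm", "payload": {
  "series": [
    [-2.4,0,-0.6,0.007,-0.001,0,0],
    [0,0,0,0,0,-0.003,0]
  ]
}}

```text
time: 17.4
tool_pos: [0.5175, 0.0109, 0.0459]
ee_rot: [1.95, -2.462, -0.001]
contact_force: [0.2, 0.9, -7.2]
finger_gap: 0.0549
```

```bash
python3 -c "
from h import *
bayto(-.04,.046,0,-13.2,(.597,-.0083))"
```

```text
tcp in bay mm [-81.8   0.6]
t 17.4 pos [0.5175 0.0109 0.0459] xdir -103.24 z [-1.4e-03 -1.0e-04 -1.0e+00] F [ 0.19  0.87 -7.23] gap 0.0549 j [-0.04  0.57  2.05 -0.    0.52  1.76]
turn z -0.0006 shift after [  0.6 -41.8  -0.1] shift now axes [  0.5 -41.8  -0.1]
level: turn x,y [ 0.0014 -0.0004]
```

Call:
{"api": "jog_arm", "payload": {
  "series": [
    [0.3,-8,0,0.001,0,0,0],
    [0,-8,0,0,0,0,0],
    [0,-8,0,0,0,0,0],
    [0,0,0,0,0,0,0]
  ]
}}

```text
time: 17.8
tool_pos: [0.5429, 0.0048, 0.0457]
ee_rot: [1.951, -2.461, 0.0]
contact_force: [-0.9, -0.3, -6.1]
finger_gap: 0.0549
```

```bash
python3 -c "
from h import *
bayto(-.02,.046,0,-13.2,(.597,-.0083))"
```

```text
tcp in bay mm [-55.7   0.4]
t 17.8 pos [0.5429 0.0048 0.0457] xdir -103.19 z [-5.e-04 -4.e-04 -1.e+00] F [-0.91 -0.34 -6.08] gap 0.0549 j [-0.05  0.59  1.99 -0.    0.56  1.76]
turn z 0.0002 shift after [  0.4 -35.7  -0.4] shift now axes [  0.4 -35.7  -0.4]
level: turn x,y [ 0.0004 -0.0005]
```

Call:
{"api": "jog_arm", "payload": {
  "series": [
    [0.3,-8,0,0,0,0,0],
    [0,-8,0,0,0,0,0],
    [0,-8,0,0,0,0,0],
    [0,-8,0,0,0,0,0],
    [0,0,0,0,0,0,0]
  ]
}}

```text
time: 18.3
tool_pos: [0.5722, -0.0031, 0.0458]
ee_rot: [1.948, -2.457, -0.008]
contact_force: [1.1, -0.1, -6.2]
finger_gap: 0.0552
```

```bash
python3 -c "
from h import *
bayto(-.01,.046,0,-13.2,(.597,-.0083))"
```

```text
tcp in bay mm [-25.3  -0.6]
t 18.3 pos [ 0.5722 -0.0031  0.0458] xdir -103.19 z [-7.6e-03  1.0e-04 -1.0e+00] F [ 1.09 -0.12 -6.16] gap 0.0552 j [-0.06  0.62  1.91 -0.    0.61  1.74]
turn z 0.0001 shift after [ -0.6 -15.3  -0.3] shift now axes [ -0.6 -15.3  -0.3]
level: turn x,y [ 0.0074 -0.0016]
```

Call:
{"api": "jog_arm", "payload": {
  "series": [
    [-0.5,-4,0,0.007,-0.001,0,0],
    [0,-4,0,0,0,0,0],
    [0,-4,0,0,0,0,0],
    [0,0,0,0,0,0,0]
  ]
}}

```text
time: 18.7
tool_pos: [0.5831, -0.0054, 0.0455]
ee_rot: [1.95, -2.46, -0.002]
contact_force: [1.4, 0.3, -6.1]
finger_gap: 0.0555
```

```bash
python3 -c "
from h import *
bayto(-.01,.046,0,-13.2,(.597,-.0083))"
```

```text
tcp in bay mm [-14.2  -0.3]
t 18.7 pos [ 0.5831 -0.0054  0.0455] xdir -103.2 z [-2.9e-03 -4.0e-04 -1.0e+00] F [ 1.41  0.26 -6.05] gap 0.0555 j [-0.06  0.63  1.89 -0.    0.62  1.74]
turn z 0.0001 shift after [-0.3 -4.2 -0.5] shift now axes [-0.3 -4.2 -0.5]
level: turn x,y [ 0.0027 -0.001 ]
```

Call:
{"api": "jog_arm", "payload": {
  "series": [
    [0,-2,0,0.002,0,0,0],
    [0,-2,0,0,0,0,0]
  ]
}}

```text
time: 18.9
tool_pos: [0.586, -0.0062, 0.0455]
ee_rot: [1.95, -2.46, -0.002]
contact_force: [-6.9, 0.2, 2.8]
finger_gap: 0.0553
```

Call:
{"api": "jog_arm", "payload": {
  "series": [
    [0,-2,0,0,0,0,0]
  ]
}}

```text
time: 19.0
tool_pos: [0.5873, -0.0065, 0.0455]
ee_rot: [1.95, -2.459, -0.003]
contact_force: [-6.2, 1.0, 3.5]
finger_gap: 0.0557
```

Call:
{"api": "jog_arm", "payload": {
  "series": [
    [0,-2,0,0,0,0,0]
  ]
}}

```text
time: 19.1
tool_pos: [0.5889, -0.0069, 0.0456]
ee_rot: [1.949, -2.458, -0.004]
contact_force: [-5.4, 1.2, 1.8]
finger_gap: 0.0552
```

Call:
{"api": "jog_arm", "payload": {
  "series": [
    [0,-1.5,0,0,0,0,0]
  ]
}}

```text
time: 19.2
tool_pos: [0.5901, -0.0073, 0.0456]
ee_rot: [1.949, -2.458, -0.005]
contact_force: [-5.0, -0.2, 0.5]
finger_gap: 0.0555
```

```bash
python3 -c "
from h import *
bayto(-.00,.046,0,-13.2,(.597,-.0083))"
```

```text
tcp in bay mm [-6.9 -0.6]
t 19.2 pos [ 0.5901 -0.0073  0.0456] xdir -103.17 z [-5.5e-03 -4.0e-04 -1.0e+00] F [-5.01 -0.25  0.46] gap 0.0555 j [-0.06  0.64  1.87 -0.    0.63  1.74]
turn z 0.0005 shift after [-0.6 -6.9 -0.4] shift now axes [-0.6 -6.9 -0.4]
level: turn x,y [ 0.0053 -0.0017]
```

The -x force scales with the vertical load rather than with depth, so it's shelf friction and not the buffer. I lift a hair and re-level.

Call:
{"api": "jog_arm", "payload": {
  "series": [
    [0,0,-0.5,0.004,-0.001,0,0]
  ]
}}

```text
time: 19.3
tool_pos: [0.5907, -0.0073, 0.046]
ee_rot: [1.952, -2.461, -0.0]
contact_force: [-0.0, -0.9, -8.1]
finger_gap: 0.0553
```

Call:
{"api": "jog_arm", "payload": {
  "series": [
    [0,-1.5,0,0,0,0,0]
  ]
}}

```text
time: 19.4
tool_pos: [0.5921, -0.0076, 0.0459]
ee_rot: [1.952, -2.461, 0.0]
contact_force: [0.7, -0.8, -6.8]
finger_gap: 0.0555
```

Call:
{"api": "jog_arm", "payload": {
  "series": [
    [0,-1.5,0,0,0,0,0]
  ]
}}

```text
time: 19.5
tool_pos: [0.5939, -0.008, 0.0458]
ee_rot: [1.952, -2.461, 0.001]
contact_force: [-0.1, 0.6, -6.3]
finger_gap: 0.0556
```

Call:
{"api": "jog_arm", "payload": {
  "series": [
    [0,-1.5,0,0,0,0,0]
  ]
}}

```text
time: 19.6
tool_pos: [0.5956, -0.0084, 0.0457]
ee_rot: [1.952, -2.462, 0.001]
contact_force: [1.0, -0.5, -6.0]
finger_gap: 0.0554
```

```bash
python3 -c "
from h import *
bayto(-.00,.046,0,-13.2,(.597,-.0083))"
```

```text
tcp in bay mm [-1.3 -0.4]
t 19.6 pos [ 0.5956 -0.0084  0.0457] xdir -103.18 z [ 3.e-04 -4.e-04 -1.e+00] F [ 1.   -0.48 -6.  ] gap 0.0554 j [-0.06  0.64  1.87 -0.    0.63  1.74]
turn z 0.0004 shift after [-0.4 -1.3 -0.3] shift now axes [-0.4 -1.3 -0.3]
level: turn x,y [-0.0004 -0.0004]
```

Call:
{"api": "jog_arm", "payload": {
  "series": [
    [0,-1.5,-0.1,0,0,0,0]
  ]
}}

```text
time: 19.7
tool_pos: [0.5973, -0.0088, 0.0458]
ee_rot: [-1.952, 2.462, -0.001]
contact_force: [0.1, -0.4, -6.9]
finger_gap: 0.0553
```

Call:
{"api": "jog_arm", "payload": {
  "series": [
    [0,-1.5,-0.1,0,0,0,0]
  ]
}}

```text
time: 19.8
tool_pos: [0.5988, -0.0092, 0.0458]
ee_rot: [1.952, -2.462, 0.001]
contact_force: [-1.7, 1.4, -5.6]
finger_gap: 0.0553
```

Call:
{"api": "jog_arm", "payload": {
  "series": [
    [0,-1.5,-0.1,0,0,0,0]
  ]
}}

```text
time: 19.9
tool_pos: [0.5997, -0.0095, 0.0457]
ee_rot: [1.951, -2.461, -0.001]
contact_force: [-5.5, 1.8, -5.0]
finger_gap: 0.0553
```

```bash
python3 -c "
from h import *
bayto(-.00,.046,0,-13.2,(.597,-.0083))"
```

```text
tcp in bay mm [ 2.9 -0.5]
t 19.9 pos [ 0.5997 -0.0095  0.0457] xdir -103.18 z [-1.2e-03 -3.0e-04 -1.0e+00] F [-5.49  1.77 -4.96] gap 0.0553 j [-0.07  0.65  1.85 -0.    0.64  1.74]
turn z 0.0004 shift after [-0.5  2.9 -0.3] shift now axes [-0.5  2.9 -0.3]
level: turn x,y [ 0.0011 -0.0006]
```

Buffer contact: Fx jumps to -5.5 N while the tub's weight is still carried. Tub centre is at about bay x +2 mm. I hold this, then settle the tub onto the shelf.

Call:
{"api": "jog_arm", "payload": {
  "series": [
    [0,-0.6,0,0,0,0,0]
  ]
}}

```text
time: 20.0
tool_pos: [0.5998, -0.0095, 0.0456]
ee_rot: [1.951, -2.46, -0.002]
contact_force: [-4.4, 1.3, -3.1]
finger_gap: 0.055
```

Call:
{"api": "jog_arm", "payload": {
  "series": [
    [0,-0.5,0,0,0,0,0]
  ]
}}

```text
time: 20.1
tool_pos: [0.5997, -0.0095, 0.0456]
ee_rot: [1.95, -2.459, -0.003]
contact_force: [-4.7, 2.5, -0.9]
finger_gap: 0.0552
```

Call:
{"api": "jog_arm", "payload": {
  "series": [
    [0,-0.5,0.2,0,0,0,0],
    [0,-0.5,0.2,0,0,0,0]
  ]
}}

```text
time: 20.3
tool_pos: [0.5998, -0.0095, 0.0456]
ee_rot: [1.95, -2.458, -0.005]
contact_force: [-6.3, 1.3, 2.8]
finger_gap: 0.0554
```

Call:
{"api": "jog_arm", "payload": {
  "series": [
    [0,-0.7,0,0.003,0,0,0],
    [0,-0.6,0,0,0,0,0]
  ]
}}

```text
time: 20.5
tool_pos: [0.5999, -0.0095, 0.0457]
ee_rot: [1.95, -2.459, -0.004]
contact_force: [-4.4, 1.0, -4.1]
finger_gap: 0.0552
```

```bash
python3 -c "
from h import *
bayto(-.00,.046,0,-13.2,(.597,-.0083))"
```

```text
tcp in bay mm [ 3.1 -0.6]
t 20.5 pos [ 0.5999 -0.0095  0.0457] xdir -103.16 z [-4.2e-03 -2.0e-04 -1.0e+00] F [-4.39  1.04 -4.13] gap 0.0552 j [-0.07  0.65  1.85 -0.    0.65  1.73]
turn z 0.0007 shift after [-0.6  3.1 -0.3] shift now axes [-0.6  3.1 -0.3]
level: turn x,y [ 0.004  -0.0011]
```

Settle down 0.5 mm while pressing, then open.

Call:
{"api": "jog_arm", "payload": {
  "series": [
    [0,-0.7,0.4,0,0,0,0],
    [0,-0.7,0.3,0,0,0,0]
  ]
}}

```text
time: 20.7
tool_pos: [0.5999, -0.0095, 0.0456]
ee_rot: [1.95, -2.457, -0.006]
contact_force: [-6.9, 1.5, 6.2]
finger_gap: 0.0556
```

Call:
{"api": "jog_arm", "payload": {
  "series": [
    [0,-0.6,0,0,0,0,0.5],
    [0,0,0,0,0,0,1],
    [0,0,0,0,0,0,1],
    [0,0,0,0,0,0,1],
    [0,0,0,0,0,0,1],
    [0,0,0,0,0,0,1]
  ]
}}

```text
time: 21.3
tool_pos: [0.6031, -0.0099, 0.0474]
ee_rot: [1.952, -2.46, -0.001]
contact_force: [-0.7, 1.1, -0.0]
finger_gap: 0.0856
```

```bash
python3 - <<'E'
from h import *
bayto(-.00,.046,0,-13.2,(.597,-.0083))
C=cam('wrist');save(C,'w5.png',(80,0,480,300),2)
E
```

```text
tcp in bay mm [ 6.3 -0.2]
t 21.3 pos [ 0.6031 -0.0099  0.0474] xdir -103.15 z [-1.1e-03 -3.0e-04 -1.0e+00] F [-0.67  1.07 -0.01] gap 0.0856 j [-0.07  0.65  1.85 -0.    0.65  1.73]
turn z 0.0009 shift after [-0.2  6.3  1.4] shift now axes [-0.2  6.3  1.4]
level: turn x,y [ 0.001  -0.0005]
```

View pics/w5.png

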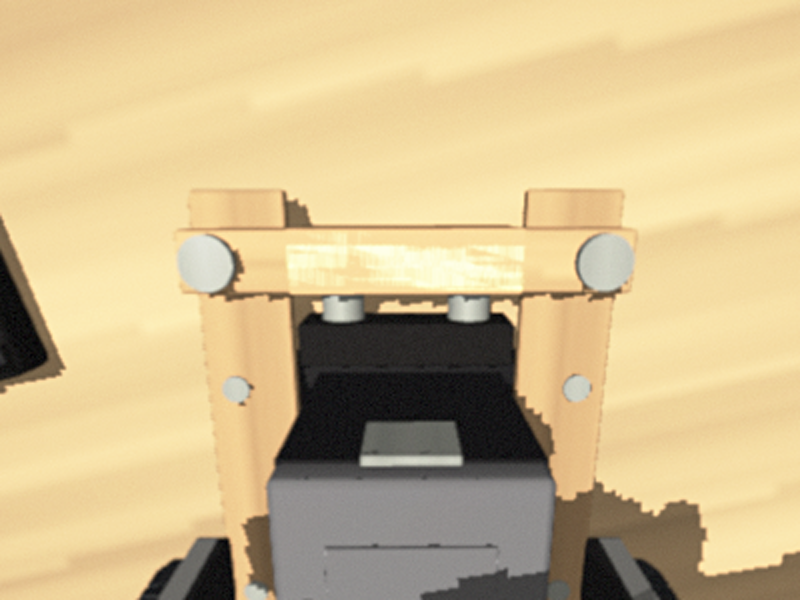

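Picture 9: the tub is in the bay with its flange under the lips and against the buffer, at (405,345). The float at left hasn't been touched. I check the released position against the contact depth.

```bash
python3 - <<'E'
from h import *
C=cam('wrist');s=state()
c,d=np.cos(np.radians(-13.2)),np.sin(np.radians(-13.2))
def B(l,z):
    p=ray(C,np.array(l)/2+[80,0],z)[:,:2]-[.597,-.0083];return (np.c_[p@[c,d],p@[-d,c]]*1e3).round(1).tolist()
print('lid',B([(275,476),(550,476)],.086),'latch',B([(360,462),(462,462)],.07),'screws',B([(237,388),(577,388)],.017))
g=C[0].mean(2)[:,280:292].mean(1);print(g[150:245].round().astype(int).tolist())
E
```

```text
lid [[41.5, 24.9], [41.5, -27.1]] latch [[37.4, 10.1], [37.4, -12.0]] screws [[38.2, 50.4], [38.3, -50.7]]
[96, 122, 176, 207, 213, 202, 112, 27, 16, 19, 18, 25, 35, 40, 40, 40, 41, 40, 39, 38, 39, 38, 40, 39, 38, 38, 40, 39, 38, 38, 39, 38, 32, 37, 42, 42, 28, 21, 19, 20, 20, 20, 21, 20, 21, 20, 20, 20, 20, 20, 19, 21, 21, 21, 19, 22, 20, 19, 16, 15, 51, 96, 104, 103, 102, 102, 103, 102, 102, 102, 102, 102, 103, 103, 102, 100, 98, 122, 178, 204, 207, 200, 165, 95, 67, 73, 77, 80, 88, 105, 122, 134, 137, 140, 143]
```

Measured compression after release is 0 ± 0.5 mm, so the residual buffer force is uncertain. To be safe, I'll push gently from behind with shut fingers and back off slowly, so that friction holds the preload.

Call:
{"api": "jog_arm", "payload": {
  "series": [
    [0,0,-10,0,0,0,1],
    [0,0,-35,0,0,0,1],
    [0,0,-35,0,0,0,1],
    [0,20,0,0,0,0,1],
    [0,35,0,0,0,0,0],
    [0,35,0,0,0,0,0],
    [0,10,0,0,0,0,0],
    [0,0,0,0,0,0,0],
    [0,0,0,0,0,0,0]
  ]
}}

```text
time: 22.3
tool_pos: [0.5049, 0.0132, 0.1357]
ee_rot: [-1.95, 2.459, -0.005]
contact_force: [0.1, -0.3, -0.4]
finger_gap: 0.0121
```

```bash
python3 -c "
from h import *
bayto(-.075,.03,-.0005,-13.2,(.597,-.0083))"
```

```text
tcp in bay mm [-94.6  -0.1]
t 22.3 pos [0.5049 0.0132 0.1357] xdir -103.16 z [ 4.1e-03 -5.0e-04 -1.0e+00] F [ 0.06 -0.31 -0.41] gap 0.0121 j [-0.03  0.41  2.02 -0.    0.71  1.77]
turn z 0.0006 shift after [  0.4 -19.1 105.8] shift now axes [  0.5 -19.1 105.8]
level: turn x,y [-0.0041  0.0004]
```

Call:
{"api": "jog_arm", "payload": {
  "series": [
    [0.5,0,30,-0.004,0,0,0],
    [0,0,35,0,0,0,0],
    [0,0,25,0,0,0,0],
    [0,0,8,0,0,0,0],
    [0,-15,0,0,0,0,0],
    [0,-12,0,0,0,0,0],
    [0,0,0,0,0,0,0]
  ]
}}

```text
time: 23.0
tool_pos: [0.5429, 0.0047, 0.0365]
ee_rot: [-1.947, 2.457, -0.009]
contact_force: [0.6, 0.0, -0.1]
finger_gap: 0.0002
```

```bash
python3 -c "
from h import *
bayto(-.051,.03,-.0005,-13.2,(.597,-.0083))"
```

```text
tcp in bay mm [-55.6   0.3]
t 23.0 pos [0.5429 0.0047 0.0365] xdir -103.22 z [ 0.0093 -0.     -1.    ] F [ 0.65  0.01 -0.09] gap 0.0002 j [-0.05  0.61  2.    0.    0.52  1.75]
turn z -0.0003 shift after [ 0.8 -4.6  6.6] shift now axes [ 0.8 -4.6  6.6]
level: turn x,y [-0.009   0.0021]
```

Call:
{"api": "jog_arm", "payload": {
  "series": [
    [0.5,0,6,-0.007,0,0,0],
    [0,-2,0,0,0,0,0]
  ]
}}

```text
time: 23.2
tool_pos: [0.5453, 0.0037, 0.031]
ee_rot: [-1.949, 2.46, -0.001]
contact_force: [0.1, -0.0, 0.5]
finger_gap: -0.0002
```

Call:
{"api": "jog_arm", "payload": {
  "series": [
    [0,-1.5,0,0,0,0,0]
  ]
}}

```text
time: 23.3
tool_pos: [0.5468, 0.0033, 0.0312]
ee_rot: [-1.949, 2.46, -0.001]
contact_force: [0.3, -0.0, 0.1]
finger_gap: 0.0002
```

Call:
{"api": "jog_arm", "payload": {
  "series": [
    [0,-1.2,0,0,0,0,0]
  ]
}}

```text
time: 23.4
tool_pos: [0.5478, 0.003, 0.0313]
ee_rot: [-1.949, 2.46, -0.001]
contact_force: [-0.7, -0.5, 0.1]
finger_gap: -0.0001
```

Call:
{"api": "jog_arm", "payload": {
  "series": [
    [0,-1.2,0,0,0,0,0]
  ]
}}

```text
time: 23.5
tool_pos: [0.5485, 0.0029, 0.0314]
ee_rot: [-1.949, 2.46, -0.0]
contact_force: [-6.1, 2.0, 2.6]
finger_gap: -0.0
```

Call:
{"api": "jog_arm", "payload": {
  "series": [
    [0,-1,0,0,0,0,0]
  ]
}}

```text
time: 23.6
tool_pos: [0.5483, 0.0029, 0.0314]
ee_rot: [-1.95, 2.461, 0.002]
contact_force: [-5.5, 2.5, 2.7]
finger_gap: -0.0001
```

Call:
{"api": "jog_arm", "payload": {
  "series": [
    [0,-0.8,0,0,0,0,0],
    [0,-0.8,0,0,0,0,0]
  ]
}}

```text
time: 23.8
tool_pos: [0.5482, 0.0029, 0.0313]
ee_rot: [1.951, -2.461, -0.005]
contact_force: [-5.8, 2.0, 2.9]
finger_gap: 0.0003
```

Call:
{"api": "jog_arm", "payload": {
  "series": [
    [0,-1.8,0,0.003,0,0,0]
  ]
}}

```text
time: 23.9
tool_pos: [0.5488, 0.0026, 0.0312]
ee_rot: [1.952, -2.461, -0.004]
contact_force: [-7.6, 2.9, 4.2]
finger_gap: -0.0001
```

Call:
{"api": "jog_arm", "payload": {
  "series": [
    [0,-1.5,0,0.002,0,0,0]
  ]
}}

```text
time: 24.0
tool_pos: [0.5491, 0.0025, 0.031]
ee_rot: [1.952, -2.461, -0.003]
contact_force: [-8.2, 3.6, 4.1]
finger_gap: -0.0002
```

Pushed to about 8 N including shelf friction. I back off slowly.

Call:
{"api": "jog_arm", "payload": {
  "series": [
    [0,-1,0,0,0,0,0],
    [0,-0.7,0,0,0,0,0],
    [0,-0.4,0,0,0,0,0],
    [0,0,0,0,0,0,0]
  ]
}}

```text
time: 24.4
tool_pos: [0.5482, 0.0025, 0.0306]
ee_rot: [1.95, -2.458, -0.009]
contact_force: [-3.0, 1.0, -1.3]
finger_gap: 0.0003
```

Call:
{"api": "jog_arm", "payload": {
  "series": [
    [0,0.3,0,0,0,0,0],
    [0,0.4,0,0,0,0,0],
    [0,0.4,0,0,0,0,0],
    [0,0.5,0,0,0,0,0]
  ]
}}

```text
time: 24.8
tool_pos: [0.5479, 0.0027, 0.0309]
ee_rot: [1.951, -2.459, -0.006]
contact_force: [0.6, 0.4, 0.0]
finger_gap: 0.0002
```

Call:
{"api": "jog_arm", "payload": {
  "series": [
    [0,1,0,0,0,0,0],
    [0,2,0,0,0,0,0],
    [0,15,0,0,0,0,0],
    [0,15,0,0,0,0,0],
    [0,0,0,0,0,0,0]
  ]
}}

```text
time: 25.3
tool_pos: [0.5157, 0.0102, 0.0313]
ee_rot: [1.951, -2.461, -0.004]
contact_force: [0.1, 0.1, 0.2]
finger_gap: -0.0001
```

I push once more from behind, a little firmer (≤12 N total including shelf friction, so always under 16 N on the bay), then unload slowly.

Call:
{"api": "jog_arm", "payload": {
  "series": [
    [0,-15,0,0.002,0,0,0],
    [0,-12,0,0,0,0,0],
    [0,-2,0,0,0,0,0],
    [0,0,0,0,0,0,0]
  ]
}}

```text
time: 25.7
tool_pos: [0.5487, 0.0027, 0.0317]
ee_rot: [-1.951, 2.46, -0.001]
contact_force: [-7.9, 3.4, 3.2]
finger_gap: 0.0002
```

Call:
{"api": "jog_arm", "payload": {
  "series": [
    [0,-1.5,-0.2,0,0,0,0]
  ]
}}

```text
time: 25.8
tool_pos: [0.5492, 0.0023, 0.0315]
ee_rot: [1.952, -2.462, -0.002]
contact_force: [-8.3, 2.5, 4.2]
finger_gap: 0.0001
```

Call:
{"api": "jog_arm", "payload": {
  "series": [
    [0,-1.5,-0.2,0.001,0,0,0]
  ]
}}

```text
time: 25.9
tool_pos: [0.5495, 0.0021, 0.0313]
ee_rot: [1.951, -2.461, -0.004]
contact_force: [-6.8, 2.9, 4.0]
finger_gap: -0.0006
```

Call:
{"api": "jog_arm", "payload": {
  "series": [
    [0,-2,-0.2,0.002,0,0,0]
  ]
}}

```text
time: 26.0
tool_pos: [0.5499, 0.0017, 0.0311]
ee_rot: [1.95, -2.46, -0.005]
contact_force: [-7.5, 2.9, 4.2]
finger_gap: 0.0001
```

Call:
{"api": "jog_arm", "payload": {
  "series": [
    [0,-2.2,-0.2,0.002,0,0,0]
  ]
}}

```text
time: 26.1
tool_pos: [0.5504, 0.0014, 0.0309]
ee_rot: [1.949, -2.459, -0.007]
contact_force: [-9.0, 2.6, 4.3]
finger_gap: 0.0
```

Call:
{"api": "jog_arm", "payload": {
  "series": [
    [0,-1.6,-0.1,0.002,0,0,0],
    [0,-1.2,0,0.001,0,0,0],
    [0,-0.8,0,0,0,0,0],
    [0,-0.4,0,0,0,0,0]
  ]
}}

```text
time: 26.5
tool_pos: [0.5489, 0.0011, 0.0294]
ee_rot: [1.945, -2.454, -0.016]
contact_force: [-3.6, 1.9, -0.4]
finger_gap: 0.0001
```

Call:
{"api": "jog_arm", "payload": {
  "series": [
    [0,0,0,0,0,0,0],
    [0,0.2,0,0,0,0,0]
  ]
}}

```text
time: 26.7
tool_pos: [0.548, 0.0012, 0.0289]
ee_rot: [1.944, -2.453, -0.018]
contact_force: [-2.9, 0.6, -1.4]
finger_gap: 0.0003
```

Call:
{"api": "jog_arm", "payload": {
  "series": [
    [0,0.3,0,0,0,0,0]
  ]
}}

```text
time: 26.8
tool_pos: [0.5476, 0.0011, 0.0287]
ee_rot: [1.943, -2.453, -0.018]
contact_force: [-3.2, 0.2, -1.7]
finger_gap: -0.0002
```

Call:
{"api": "jog_arm", "payload": {
  "series": [
    [0,0.4,0,0,0,0,0],
    [0,0.4,0,0,0,0,0]
  ]
}}

```text
time: 27.0
tool_pos: [0.547, 0.0012, 0.0287]
ee_rot: [1.943, -2.453, -0.018]
contact_force: [-0.5, -0.4, -0.9]
finger_gap: -0.0002
```

While backing off, the tub kept pressing the fingers at about 3 N until it stuck. So the spring was loaded, and the remaining preload is held by friction. I retreat and rise.

Call:
{"api": "jog_arm", "payload": {
  "series": [
    [0,3,0,0,0,0,0],
    [0,12,0,0,0,0,0],
    [0,15,0,0.008,0,0,0],
    [0,0,-30,0.008,0,0,0],
    [0,0,-45,0,0,0,0],
    [0,0,-45,0,0,0,0],
    [0,0,-45,0,0,0,0],
    [0,-20,-30,0,0,0,0],
    [0,0,0,0,0,0,0],
    [0,0,0,0,0,0,0]
  ]
}}

```text
time: 28.0
tool_pos: [0.5307, 0.0054, 0.2313]
ee_rot: [1.95, -2.462, 0.004]
contact_force: [-0.4, 0.3, -0.4]
finger_gap: 0.0
```

```bash
python3 - <<'E'
from h import *
bayto(-.051,.03,-.0005,-13.2,(.597,-.0083))
C=cam('wrist');S=cam('scene')
o=np.zeros((540,800,3),np.uint8)
o[:,:400]=cv2.resize(C[0][0:405,130:430,::-1],(400,540));o[:400,400:]=cv2.resize(S[0][120:400,80:360,::-1],(400,400))
cv2.imwrite('pics/end.png',o)
E
```

```text
tcp in bay mm [-67.7  -1.8]
t 28.0 pos [0.5307 0.0054 0.2313] xdir -103.22 z [ 0.0011 -0.0025 -1.    ] F [-0.44  0.29 -0.37] gap 0.0 j [-0.05  0.31  1.87 -0.    0.96  1.76]
turn z -0.0004 shift after [ -1.7 -16.3 201.3] shift now axes [ -1.7 -16.3 201.3]
level: turn x,y [-0.0016 -0.0022]
```

View pics/end.png

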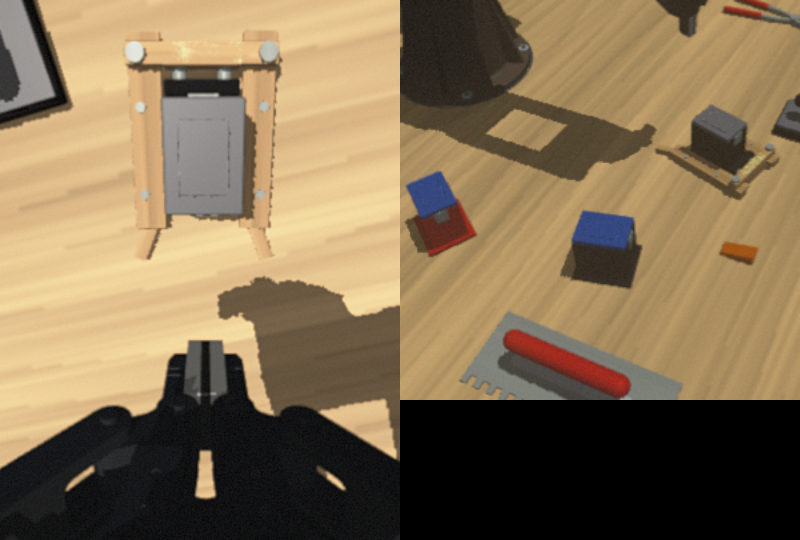

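Picture 10: the grey tub sits squarely in the bay against the buffer, at (205,155) on the left. On the right, the blue tub stands upright at (605,250), and the wedge, trowel and red tub look undisturbed. Handing in.

```bash
python3 - <<'E'
from h import *
C=cam('wrist');lid(C,'grey')
print(order.job_done())
E
```

```text
grey [290. 144.] [array([583.5,  -8.8]), array([51.1, 47.9]), np.float64(76.8)]
grey [128.  50.] [array([692.7, 104.3]), array([24.9, 58.6]), np.float64(81.7)]
the job is handed in; nothing more can be done
None
```

I lifted both tubs about 7 cm. Blue weighed about 3.6 N and grey about 6.0 N, so I set blue back on the shelf and slid grey under the bay lips to the buffer. The job is handed in at about 28 s, with no verdict reported.

I pressed grey with about 5 N for roughly 0.5 s and let go. I couldn't tell whether any buffer force remained, so I pushed it again from behind with shut fingers, twice. The highest reading was 9 N, including shelf friction. I then backed off slowly, and on the last push the tub kept pressing the fingers at about 3 N before it stuck.

**Last checks:**
- **Bay:** The final picture shows grey square in the bay against the buffer, and the arm is clear. An earlier picture put it about 1 mm off the centre line. I inferred the remaining buffer force; I did not measure it.
- **Rest of the scene:** Blue stands upright, far from the bay. The wedge and trowel look undisturbed, and the arm never went near the float or nipper.
- **Shelf contact:** Setting down was stiffer than intended, with brief readings of about 35 N (blue) and 56 N (grey) as the held tub met the shelf. These are below the 120 N wrist limit.
- **Failed check:** The last automatic lid measurement caught only part of the grey lid (51 x 48 mm instead of about 78 x 56), so it does not confirm the final position.

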